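# Lock the board clamp with the T-key

## Robot

A 6-joint arm with a two-finger parallel gripper is mounted at the origin on the work surface. World frame = base frame: x ahead of the robot, y to its left, z up, the work surface at z = 0. Lengths are in mm, angles in rad, forces in N, time in s.
With the tool pointing down it reaches from about 300 to 775 mm from the base axis. Payload 14.6 kg.
Tool frame: the origin (TCP) lies midway between the tips of the shut fingers; the grasp point (between the pads) lies 19 mm behind it (manip.grip_depth is the distance from the TCP to the grasp point, in mm); x points along the fingers, y is the direction in which the jaws open and shut, and the axes are right-handed (so a half turn about x gives the same grasp; the last joint's range is limited). The gripper opens to 94 mm and grips with 3 to 60 N. Pads are 16 mm wide; open, the fingers measure 119 mm over their backs; the gripper's body (75 mm by 177 mm) begins 78 mm behind the grasp point.
Start: joints at [1.262, 0.3, 1.521, -0, 1.321, -0.067], TCP at [131.696, 533.99, 205.446] pointing down, gripper open.
Joint ranges: [-3.03, 3.03], [-0.79, 2.21], [0.23, 2.52], [-1.04, 4.18], [0, 3.07], [-2.55, 2.55]. Speed limits (rad/s): [2.22, 2.22, 2.57, 3.14, 3.14, 3.14].

## Interface

Orientations are given as [roll, pitch, yaw] about the fixed x, y, z axes, in that order (R = Rz(yaw) Ry(pitch) Rx(roll)).
In Python, from cell import readout, cams, ticket, manip gives the robot as it stands. The module is installed in compiled form; this text tells all that it offers.
- The arm moves only by the tool apply_moves, never from a script. Its argument "plan" is one flat list of numbers, 7 for each row, row after row: the turn, a rotation vector about the tool's x, y, z in rad, then the shift along the tool's x, y, z in m, then the opening in per cent of the stroke, from 0 (shut) to 100 (fully open). In form: [wx, wy, wz, x, y, z, fingers, wx, wy, wz, x, y, z, fingers, ...]. A call has 1 to 5 rows; each row shifts and turns the commanded pose from where the row before left it, along the tool's axes as they then stand; what a row does not reach is not made up. A row lasts 1/8 s, in which the tool goes at most 62.5 mm and 10.7 degrees, less where a joint would pass 70% of its speed; a pose out of reach is approached as far as the arm can. A call with a gripper value outside its range is refused whole. The fingers move at their own pace and stop on an object; "force" is the grip in N (left out, the last holds). Time passes only in rows, so rows that do not move let the fingers close. It gives the time, the measured TCP pose, the force and the opening at its end, in the units of the state.
- readout.read_state(): the state, without advancing time (a new reading comes with each control period).
- cams.camera(name): name is "scene" or "top"; returns a dict with "image" (420x560x3 uint8, red, green, blue), "fovy" (degrees; the focal length in pixels is half the picture's height over the tangent of half this angle, whatever the lens; pixels are square), "cx", "cy" (the principal point, pixels), "position" and "orientation" of the camera in the world. Camera axes: x right, y down, z forward; pixel columns grow to the right and rows downward; lengths in mm; the calibration is good to about 2 mm. A picture is of the moment at which its call begins. There is no depth.
- ticket.sign_off(): hands the job in, once; it reports no verdict.
The state is a dict: "clock": time; "joints": joint angles; "qd": joint speeds; "effort": joint torques, N m; "eef_pos": TCP position; "eef_rot": TCP orientation; "wrist_force": force on the tool from outside, world axes, zero at the start; "moment": the same for the moment, N m; "finger_gap": finger opening in mm.
Only numpy, scipy, OpenCV 4.12 (cv2) and the standard library are available. Lean on these libraries where they do the work, as an engineer would, in place of code of your own. Each camera call takes 0.05 s, during which the arm holds its last target.

## Task

Clamp the circuit board in the repair stand: take the T-headed key out of its wooden holder, pass its T-head down through the slot in the sprung clamp plate, push it gently down against the springs until the T-head is clear below, and turn it a quarter turn clockwise (seen from above) until it stops. Then ease off and let go, so that the key stays locked across the slot and holds the plate down. Feel for the slot, never press on the plate with more than 40 N (4 kg), and leave the other things on the bench where they are.

Things in the scene. Friction and masses are not known exactly. Their poses are not given: they have to be found in the camera images.
- key_grip (a point): Centre of the black wing grip (14 x, 40 y, 36 z mm) of the key: one loose rigid part, 70 to 115 g, upright in the wooden holder, hanging by its flange. z up the key, y along the wing and along the T-bar (parallel), x the thin way to pinch. Lift it straight up 40 mm or more to clear the holder. Below the wing: neck 12 dia x 11 mm, then the flange. Same after half a turn.
- key_foot (a point): Lowest point of the same key, 59.5 mm below key_grip, same axes: middle of the rounded underside of the steel T-bar, 9 wide (x), 34 long (y), 9.5 tall. Above it a shank 8 dia x 16 mm, then a flange disc 30 dia x 6 mm whose underside is 25.5 mm above this point and comes to rest on the clamp plate.
- slot_nominal (a point): Nominal slot centre, on top of the sprung aluminium clamp plate at rest, 60 mm above the bench; z up, y along the slot, x across it, towards the board. The head is adjustable: the true slot centre is up to 13 mm off along +-y and up to 6 mm higher or lower (0 in x, same yaw); feel for it or look. Plate 56 (x) x 64 (y) x 4 mm, slot 12 x 38. Four guide pins at x +-22, y +-27 stand 3 mm proud.
- plate (a joint): How far the clamp plate is pressed down, m: 0 at rest, hard stop at 0.0105, 0.003 when the key is locked. Springs: about 4 N to start it moving, 0.6 N/mm, 10 N at the hard stop. With the flange pressing on it and the T-bar through both slots, the bar is clear to turn at 0.008 to 0.0105.
- bridge_nominal (a point): Nominal top of the fixed steel bridge under the plate (moves with the head as slot_nominal tells): 4 mm thick, slot 14 x 41 mm, 11 mm clear below the resting plate. Turned clockwise from above under it, the bar passes 5 mm ridges and meets fixed stops a few degrees past 90; eased off there, it rises between ridge and stop and locks. The other way is blocked by the stops.
- holder: Wooden key holder, fixed: block 70 (x) x 90 (y) x 31 mm tall with a 20 x 46 mm slot along y; origin at the centre of its underside, z up. It may be on either side of the bench, the stand on the other.
- stand: Grey foot of the repair stand, fixed: 150 (x) x 124 (y) x 10 mm, origin on the bench straight below slot_nominal, axes as there; the foot runs from x = -45 to +105 mm. The green board (60 wide, top at 44.5 mm nominally) lies at x = +31 to +101 mm and shares the head's unreported shift.
- screwdriver: Bystander: screwdriver 150 mm long lying on the bench; leave alone.
- pry: Bystander: steel pry tool 160 mm long, 8 mm thick, lying on the bench; leave alone.
- battery: Bystander: flat grey battery 45 x 36 x 8 mm; leave alone.
- cap: Bystander: black rubber thumb cap 24 dia x 16 mm; leave alone.
- trimmer: Bystander: small blue trimmer part 12 x 11 x 12 mm lying on the stand's foot, on the -x side of the clamp head; leave alone.
- flux: Bystander: brown bottle 34 dia x 75 mm; leave alone.

How it is judged:
By the outcome, as a careful person would: the job done as asked, in the order asked, and still so for the second after the job is handed in, with the robot touching nothing.
It also fails if it takes over 72 s, if anything falls off the work surface, if the arm or the gripper's body presses on something with over 40 N, if the wrist force passes 120 N, or if a joint passes its speed limit or range.

## Working session

There is one attempt and no reset: what is moved stays moved. The work goes in short steps, Python scripts to look and compute and a tool call to move; the robot and the scene stay as the last step left them, time stands still between calls to the robot, and variables do not carry over. Pictures are saved under pics/ and viewed, and the job is handed in when it is done.

Besides the shell and the picture viewer there is one more tool, called after "Request:" as a command line: name --argument value ..., lists and objects as JSON in quotes. apply_moves: Moves the arm, as the interface text tells. Its arguments: {"type":"object","properties":{"plan":{"type":"array","items":{"type":"number"}},"force":{"type":"number"}},"required":["plan"]}

```bash
mkdir -p pics
python3 - <<'E'
from cell import readout,cams,ticket,manip
import cv2
print(readout.read_state()); print(manip.grip_depth)
for n in ("scene","top"):
    c=cams.camera(n); cv2.imwrite(f"pics/{n}0.png",c["image"][:,:,::-1]); print(n,{k:v for k,v in c.items() if k!="image"})
E
```

```text
{'clock': 0.0, 'joints': array([ 1.26239055e+00,  3.00479332e-01,  1.52156358e+00, -1.16601716e-05,
        1.32069697e+00, -6.66038311e-02]), 'qd': array([-0.00088362,  0.00013536,  0.00044332,  0.00193142, -0.00201148,
        0.00074371]), 'effort': array([ 2.04812983e-03, -5.31811059e+01, -3.52730048e+01,  7.09532993e-02,
        2.44644616e-02, -1.25809993e-04]), 'eef_pos': array([131.62908742, 533.7536714 , 204.88921644]), 'eef_rot': array([-1.62755586,  1.56964904, -1.86935491]), 'wrist_force': array([0.19004768, 0.21195101, 0.81509947]), 'moment': array([ 0.00328684,  0.03721377, -0.0609201 ]), 'finger_gap': 93.6116482254808}
18.8
scene {'fovy': 49.31904887922441, 'cx': 270.13016100667835, 'cy': 208.36057425236822, 'position': array([1256.04844899,  250.90544752,  842.20438976]), 'orientation': array([-2.36549402, -0.00262215,  2.02697805])}
top {'fovy': 54.156523236972994, 'cx': 276.6623014340779, 'cy': 211.88781729023412, 'position': array([411.35816601, -70.78693066, 873.96837575]), 'orientation': array([-2.99116679, -0.01872317, -1.58058652])}
```

View pics/scene0.png

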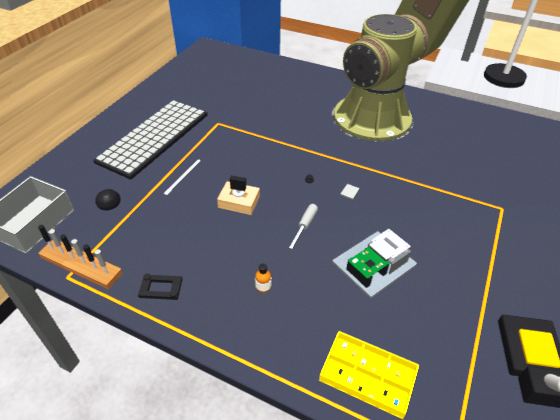

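View pics/top0.png

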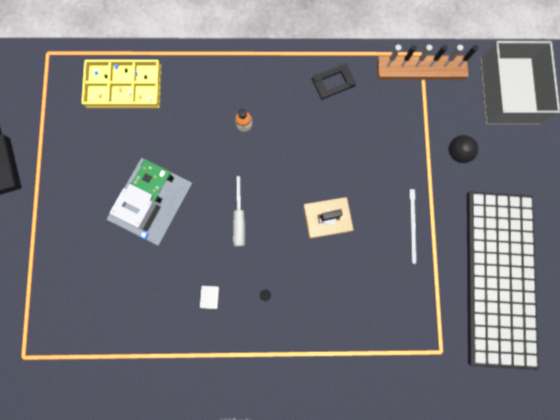

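The scene view shows the holder with the key near (238,195) and the stand near (375,260). In the top view they are near (329,217) and (148,200). I'll enlarge both.

```bash
cat > h.py <<'E'
import numpy as np, cv2
from scipy.spatial.transform import Rotation as R
from cell import readout,cams
def rot(e): return R.from_euler('xyz',e).as_matrix()
def K(c):
    f=210/np.tan(np.radians(c['fovy'])/2); return f
def ray(c,u,v):
    f=K(c); d=rot(c['orientation'])@np.array([(u-c['cx'])/f,(v-c['cy'])/f,1]); return np.array(c['position']),d/np.linalg.norm(d)
def atz(c,u,v,z):
    p,d=ray(c,u,v); return p+d*(z-p[2])/d[2]
def proj(c,P):
    q=rot(c['orientation']).T@(np.asarray(P,float)-c['position']); f=K(c); return np.array([c['cx']+f*q[0]/q[2],c['cy']+f*q[1]/q[2]])
def tri(c1,uv1,c2,uv2):
    p1,d1=ray(c1,*uv1);p2,d2=ray(c2,*uv2)
    A=np.stack([d1,-d2],1); s=np.linalg.lstsq(A,p2-p1,rcond=None)[0]
    a=p1+s[0]*d1;b=p2+s[1]*d2
    return (a+b)/2,np.linalg.norm(a-b)
def crop(img,u0,v0,w,h,s,name):
    x=cv2.resize(img[v0:v0+h,u0:u0+w,::-1],None,fx=s,fy=s,interpolation=cv2.INTER_CUBIC)
    cv2.imwrite('pics/'+name,x)
E
python3 - <<'E'
from h import *
import pickle
cs={n:cams.camera(n) for n in("scene","top")}
pickle.dump(cs,open('c0.pkl','wb'))
s,t=cs['scene']['image'],cs['top']['image']
crop(s,325,220,100,75,8,'s_stand.png');crop(t,100,150,100,100*3//4+25,6,'t_stand.png')
a=cv2.resize(s[170:220,210:270,::-1],None,fx=8,fy=8,interpolation=cv2.INTER_CUBIC)
b=cv2.resize(t[190:240,297:357,::-1],None,fx=8,fy=8,interpolation=cv2.INTER_CUBIC)
cv2.imwrite('pics/s_hold.png',a);cv2.imwrite('pics/t_hold.png',b)
E
```

```text
(no output)
```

View pics/s_stand.png

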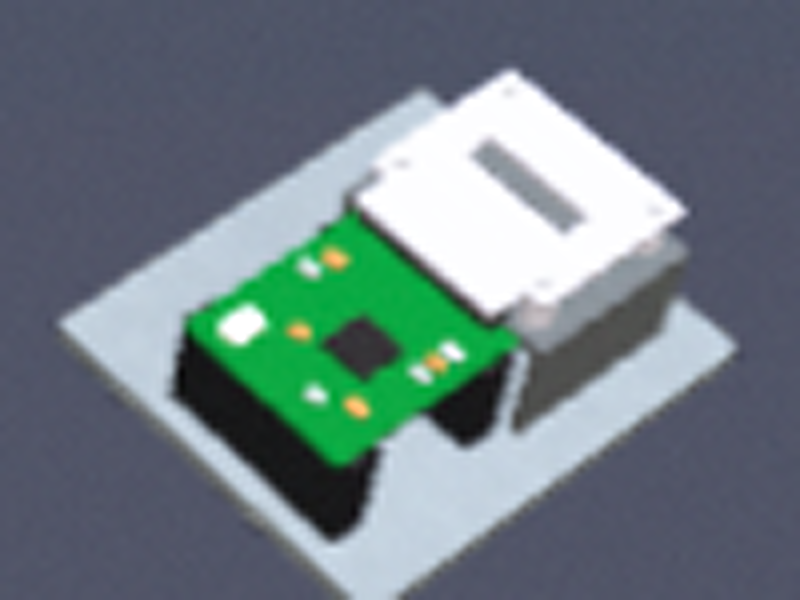

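View pics/t_stand.png

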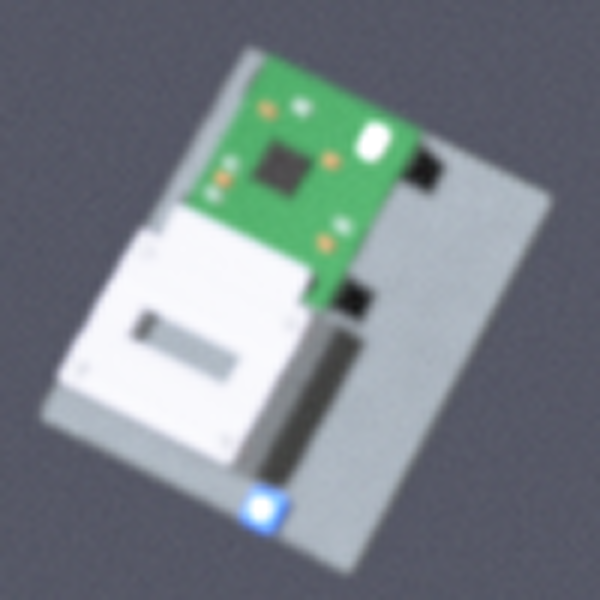

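View pics/s_hold.png

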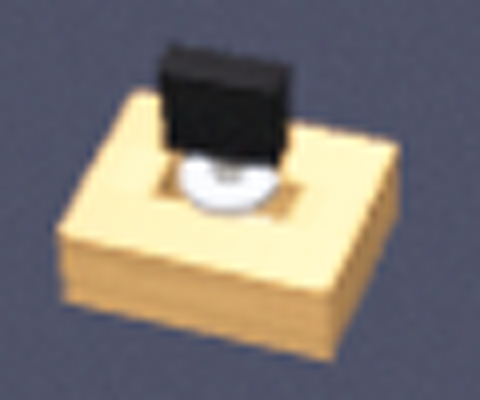

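View pics/t_hold.png

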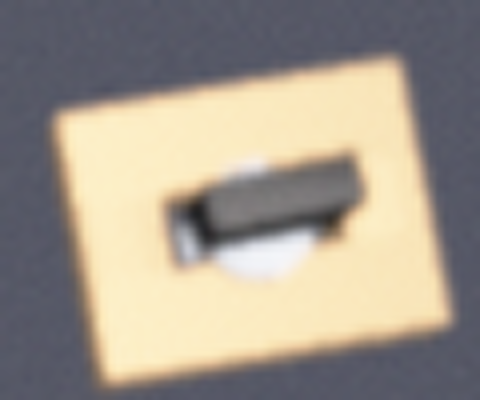

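Run:
```python
from h import *
import pickle
from scipy.optimize import least_squares
cs=pickle.load(open('c0.pkl','rb')); S,T=cs['scene'],cs['top']
def px(u0,v0,s,pts): return [(u0+(x+.5)/s-.5, v0+(y+.5)/s-.5) for x,y in pts]
# stand foot top corners z=10
tf=px(100,150,6,[(42,420),(350,573),(553,197),(250,47)])
sf=px(325,220,8,[(60,324),(738,346),(425,90)])
for p in tf: print('T',atz(T,*p,10).round(1))
for p in sf: print('S',atz(S,*p,10).round(1))
# slot corners
print('slot T z60'); 
for p in px(100,150,6,[(147,313),(132,338),(240,355),(225,382)]): print(atz(T,*p,60).round(1))
print('slot S z60')
for p in px(325,220,8,[(488,138),(470,155),(584,215),(566,234)]): print(atz(S,*p,60).round(1))
print('plate outer corners')
for p in px(100,150,6,[(60,380),(235,465),(312,315),(140,235)]): print('T',atz(T,*p,60).round(1))
for p in px(325,220,8,[(512,68),(688,212)]): print('S',atz(S,*p,60).round(1))
print(tri(T,px(100,150,6,[(60,380)])[0],S,px(325,220,8,[(688,212)])[0]))
print(tri(T,px(100,150,6,[(235,465)])[0],S,px(325,220,8,[(512,68)])[0]))
print('slot tri ctr',tri(T,px(100,150,6,[(186,347)])[0],S,px(325,220,8,[(527,185.5)])[0]))
# holder
print('holder top T')
for p in px(297,190,8,[(52,112),(402,56),(452,325),(104,386)]): print(atz(T,*p,31).round(1))
print('holder top S')
for p in px(210,170,8,[(135,90),(400,143),(332,290),(58,232)]): print(atz(S,*p,31).round(1))
```

```text
T [528.3 270.   10. ]
T [473.7 160.7  10. ]
T [607.3  93.1  10. ]
T [663.1 202.8  10. ]
S [608.1  93.8  10. ]
S [529.8 270.3  10. ]
S [474.6 161.5  10. ]
slot T z60
[557.2 217.5  60. ]
[548.8 222.   60. ]
[542.8 186.1  60. ]
[533.8 190.7  60. ]
slot S z60
[531.2 188.1  60. ]
[539.6 185.4  60. ]
[546.9 220.   60. ]
[555.8 217.3  60. ]
plate outer corners
T [534.8 245.1  60. ]
T [506.1 186.3  60. ]
T [556.2 162.8  60. ]
T [583.7 221.   60. ]
S [502.2 186.8  60. ]
S [533.1 245.6  60. ]
(array([534.51484698, 245.13140709,  61.18766118]), np.float64(1.0196543454461737))
(array([505.45269946, 186.28346546,  62.82829368]), np.float64(1.7875079895367982))
slot tri ctr (array([545.34500126, 203.15519275,  62.1483348 ]), np.float64(0.37950268934927917))
holder top T
[ 556.2 -143.    31. ]
[ 570.4 -235.1   31. ]
[ 499.6 -245.6   31. ]
[ 484.5 -155.1   31. ]
holder top S
[ 499.9 -246.3   31. ]
[ 484.  -156.2   31. ]
[ 553.4 -144.6   31. ]
[ 568.9 -234.6   31. ]
```

Run:
```python
from h import *
import pickle
cs=pickle.load(open('c0.pkl','rb')); S,T=cs['scene'],cs['top']
def px(u0,v0,s,pts): return [(u0+(x+.5)/s-.5, v0+(y+.5)/s-.5) for x,y in pts]
for z in(83,):
  for p in px(297,190,8,[(203,193),(352,154),(362,190),(210,234),(283,192)]): print('T',atz(T,*p,z).round(1))
  for p in px(210,170,8,[(180,42),(293,65),(289,82),(163,60),(231,63)]): print('S',atz(S,*p,z).round(1))
t=px(297,190,8,[(283,192)])[0]; s=px(210,170,8,[(231,63)])[0]
print(tri(T,t,S,s))
# predicted
def key(cx,cy,yaw):
    c,s_=np.cos(yaw),np.sin(yaw)
    for dx,dy in [(7,20),(7,-20),(-7,-20),(-7,20)]:
        P=[cx+c*dx-s_*dy,cy+s_*dx+c*dy,83]
        u=proj(T,P);v=proj(S,P); print(((u-[297,190]+.5)*8-.5).round(0),((v-[210,170]+.5)*8-.5).round(0))
key(527,-195,np.radians(9.5))
st=readout.read_state(); print(st['eef_pos']); print(rot(st['eef_rot']).round(3))
```

```text
T [ 527.  -175.1   83. ]
T [ 536.3 -211.8   83. ]
T [ 527.4 -214.    83. ]
T [ 516.9 -176.5   83. ]
T [ 527.1 -194.6   83. ]
S [ 522.7 -213.    83. ]
S [ 516.5 -176.2   83. ]
S [ 524.  -173.5   83. ]
S [ 532.4 -213.6   83. ]
S [ 524.2 -193.9   83. ]
(array([ 526.42813255, -193.5107851 ,   85.12771771]), np.float64(1.6791260528389333))
[199. 178.] [277.  94.]
[359. 150.] [155.  69.]
[370. 206.] [171.  41.]
[210. 234.] [292.  65.]
[131.64449237 533.85288339 205.1034249 ]
[[-0.     0.239  0.971]
 [-0.001  0.971 -0.239]
 [-1.    -0.001 -0.   ]]
```

Run:
```python
from h import *
import pickle, itertools
from scipy.optimize import minimize
cs=pickle.load(open('c0.pkl','rb')); S,T=cs['scene'],cs['top']
SC=8
def win(C,u0,v0,w,h):
    return cv2.resize(C['image'][v0:v0+h,u0:u0+w],None,fx=SC,fy=SC,interpolation=cv2.INTER_CUBIC).astype(float)
wins=[(S,210,170,60,50),(T,297,190,60,50)]
imgs=[win(*w) for w in wins]
masks=[(im.max(2)<m) for im,m in zip(imgs,(95,125))]
def sil(w,p):
    C,u0,v0,W,H=w; x,y,yaw=p; c,s=np.cos(yaw),np.sin(yaw)
    pts=[]
    for dx,dy,z in itertools.product((-7,7),(-20,20),(47,83)):
        q=proj(C,[x+c*dx-s*dy,y+s*dx+c*dy,z]); pts.append((q-[u0,v0]+.5)*SC-.5)
    m=np.zeros((H*SC,W*SC),np.uint8); cv2.fillConvexPoly(m,cv2.convexHull(np.array(pts).round().astype(np.int32)),1); return m>0
for k in(0,1):
  def iou(p,ks):
    return sum((sil(wins[k],p)&masks[k]&wood(k)).sum()/((sil(wins[k],p)|(masks[k]&wood(k))).sum()) for k in ks)
def wood(k):
    m=np.zeros(masks[k].shape,bool); 
    if k==0: m[30:175,150:305]=1
    else: m[145:245,190:375]=1
    return m
for ks in((0,),(1,),(0,1)):
  best=max(((iou((x,y,np.radians(a)),ks),x,y,a) for x in np.arange(520,533,1.) for y in np.arange(-200,-189,1.) for a in range(2,24,2)))
  print(ks,best)
for k,im in enumerate(imgs):
    o=im[:,:,::-1].astype(np.uint8).copy()
    for p,col in(((best[1],best[2],np.radians(best[3])),(0,0,255)),):
        cn,_=cv2.findContours(sil(wins[k],p).astype(np.uint8),0,1); cv2.drawContours(o,cn,-1,col,1)
    imgs[k]=o
cv2.imwrite('pics/fit.png',cv2.resize(np.hstack(imgs),(800,333)))
```

```text
(0,) (np.float64(0.898595343467385), np.float64(525.0), np.float64(-196.0), 12)
(1,) (np.float64(0.6246592413739388), np.float64(524.0), np.float64(-193.0), 14)
(0, 1) (np.float64(1.5135537922208475), np.float64(525.0), np.float64(-196.0), 12)
```

View pics/fit.png

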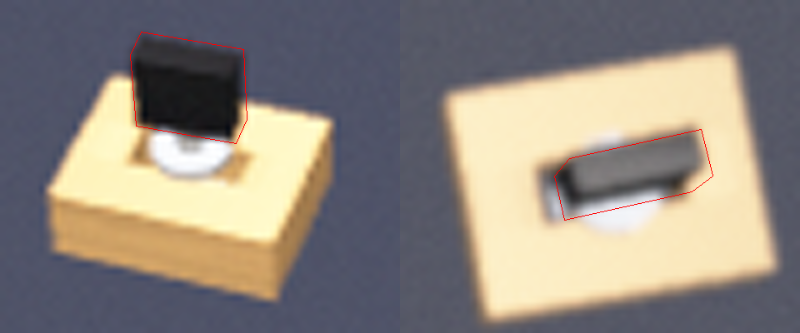

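Both views agree. Key: about (526,-195), yaw about 12°. Slot: about (545.5,203.1,62), yaw -26.7°, which is about 8.5 mm along +y from nominal. I'll travel to a point above the key.

Request:
apply_moves --plan '[0,0,0,0,-0.041,0.037,100,0,0,0,0,-0.041,0.037,100,0,0,0,0,-0.041,0.037,100,0,0,0,0,-0.041,0.037,100,0,0,0,0,-0.041,0.037,100]'

```text
clock: 0.82
eef_pos: [262.7, 289.1, 205.5]
eef_rot: [0.778, 1.57, 0.537]
wrist_force: [1.1, 0.3, -0.6]
finger_gap: 93.8
```

Request:
apply_moves --plan '[0,0,0,0,-0.041,0.037,100,0,0,0,0,-0.041,0.037,100,0,0,0,0,-0.041,0.037,100,0,0,0,0,-0.041,0.037,100,0,0,0,0,-0.041,0.037,100]'

```text
clock: 1.45
eef_pos: [393.3, 45.5, 205.6]
eef_rot: [0.385, 1.57, 0.143]
wrist_force: [1.0, 1.1, -0.5]
finger_gap: 94.2
```

Request:
apply_moves --plan '[0,0,0,0,-0.041,0.037,100,0,0,0,0,-0.041,0.037,100,0,0,0,0,-0.041,0.037,100,0,0,0,0,-0.041,0.037,100,0,0,0,0,-0.041,0.037,100]'

```text
clock: 2.08
eef_pos: [523.9, -197.8, 205.3]
eef_rot: [2.392, 1.571, 2.15]
wrist_force: [0.5, 0.7, 0.2]
finger_gap: 94.2
```

Request:
apply_moves --plan '[0.18,0,0,0,0,0,100,0.18,0,0,0,0,0,100,0.18,0,0,0,0,0,100,0.18,0,0,0,0,0,100,0.18,0,0,0,0,0,100]'

```text
clock: 2.7
eef_pos: [523.2, -196.0, 205.3]
eef_rot: [-2.356, 1.57, 2.78]
wrist_force: [0.7, -0.2, 0.0]
finger_gap: 94.1
```

Request:
apply_moves --plan '[0.18,0,0,0,0,0,100,0.03,0,0,0,0,0,100,0,0,0,0,0,0,100]'

```text
clock: 3.08
eef_pos: [523.2, -196.0, 205.4]
eef_rot: [-1.984, 1.571, 2.95]
wrist_force: [-0.5, -0.2, 0.2]
finger_gap: 94.0
```

```bash
cat >> h.py <<'E'
def show(tx=None,ty=None,tz=None,tpsi=None):
    st=readout.read_state(); M=rot(st['eef_rot']); p=np.array(st['eef_pos'])
    psi=np.degrees(np.arctan2(M[1,1],M[0,1]))
    print('t',round(st['clock'],2),'p',p.round(2),'psi',psi.round(2),'xdown',M[:,0].round(4),'F',np.round(st['wrist_force'],2),'M',np.round(st['moment'],3),'gap',round(st['finger_gap'],2),'q6',round(st['joints'][5],3))
    if tx is not None:
        d=np.array([tx,ty,tz])-p; print('tool shift mm',(M.T@d).round(2),'cw rad',np.radians((psi-tpsi+180)%360-180).round(4))
E
python3 -c "
from h import *
show(526,-195,150,12.5)"
```

```text
t 3.08 p [ 523.25 -196.02  205.37] psi 12.73 xdown [-2.e-04  0.e+00 -1.e+00] F [-0.5  -0.23  0.18] M [-0.083  0.011  0.016] gap 93.96 q6 -0.646
tool shift mm [55.36  2.92 -0.38] cw rad 0.004
```

Request:
apply_moves --plan '[0,0,0,0.04,0.003,0,100,0,0,0,0.04,0,0,100,0,0,0,0.04,0,0,80,0,0,0,0.02,0,0,60,0,0,0,0.017,0,0,50]'

```text
clock: 3.7
eef_pos: [526.2, -195.3, 47.6]
eef_rot: [-2.144, 1.57, 2.79]
wrist_force: [1.3, 0.4, -0.3]
finger_gap: 66.9
```

Run:
```python
from h import *
show(526,-195,48,12.5)
s=cams.camera('scene')['image'];t=cams.camera('top')['image']
a=cv2.resize(s[150:220,190:290,::-1],None,fx=4,fy=5);b=cv2.resize(t[180:250,280:380,::-1],None,fx=4,fy=5)
cv2.imwrite('pics/pre.png',np.hstack([a,b]))
```

```text
t 3.7 p [ 526.15 -195.33   47.57] psi 12.68 xdown [-3.e-04  1.e-04 -1.e+00] F [ 1.31  0.37 -0.29] M [-0.078  0.025 -0.041] gap 66.85 q6 -0.642
tool shift mm [-0.43 -0.07 -0.36] cw rad 0.0032
```

View pics/pre.png

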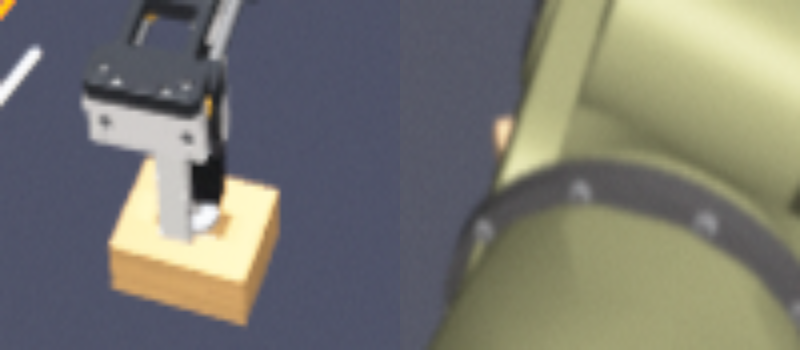

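The fingers straddle the wing with the key between them, so I'll close.

Request:
apply_moves --plan '[0,0,0,0,0,0,20,0,0,0,0,0,0,5,0,0,0,0,0,0,0,0,0,0,0,0,0,0,0,0,0,0,0,0,0]' --force 20

```text
clock: 4.42
eef_pos: [526.3, -195.4, 48.6]
eef_rot: [0.755, 1.571, -0.596]
wrist_force: [-0.8, 0.2, 1.5]
finger_gap: 13.6
```

Request:
apply_moves --plan '[0,0,0,0,0,0,0,0,0,0,0,0,0,0,0,0,0,0,0,0,0]' --force 45

```text
clock: 4.8
eef_pos: [526.3, -195.4, 48.6]
eef_rot: [1.034, 1.571, -0.318]
wrist_force: [0.2, 1.8, 3.7]
finger_gap: 13.7
```

```bash
python3 -c "
from h import *
show(526,-195,48,12.5)"
```

```text
t 4.8 p [ 526.31 -195.42   48.6 ] psi 12.55 xdown [ 3.e-04 -1.e-04 -1.e+00] F [0.17 1.78 3.73] M [0.02  0.107 0.034] gap 13.74 q6 -0.64
tool shift mm [ 0.6  -0.21 -0.48] cw rad 0.0008
```

Request:
apply_moves --plan '[0,0,0,-0.005,0,0,0,0,0,0,-0.015,0,0,0,0,0,0,-0.03,0,0,0,0,0,0,-0.04,0,0,0,0,0,0,-0.03,0,0,0]'

```text
clock: 5.42
eef_pos: [526.4, -195.4, 171.2]
eef_rot: [0.921, 1.569, -0.431]
wrist_force: [-0.3, -0.3, -0.9]
finger_gap: 13.6
```

Run:
```python
from h import *
show(526,-195,165,12.5)
s=cams.camera('scene')['image']
crop(s,180,90,120,130,4,'lift.png')
```

```text
t 5.42 p [ 526.39 -195.44  171.2 ] psi 12.55 xdown [ 1.7e-03 -8.0e-04 -1.0e+00] F [-0.25 -0.27 -0.87] M [-0.053  0.053  0.009] gap 13.65 q6 -0.64
tool shift mm [ 6.19 -0.3  -0.52] cw rad 0.0008
```

View pics/lift.png

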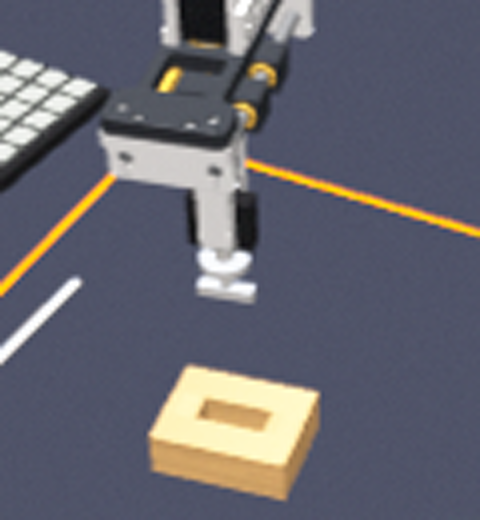

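Request:
apply_moves --plan '[0,0,0,0,0.005,-0.02,0,0,0,0,0,0.0105,-0.0385,0,0,0,0,0,0.0105,-0.0385,0,0,0,0,0,0.0105,-0.0385,0,0,0,0,0,0.0105,-0.0385,0]'

```text
clock: 6.1
eef_pos: [533.4, -13.0, 167.4]
eef_rot: [-1.963, 1.569, 2.969]
wrist_force: [-0.3, -0.0, -0.4]
finger_gap: 13.7
```

Request:
apply_moves --plan '[0,0,0,0,0.0105,-0.0385,0,0,0,0,0,0.0105,-0.0385,0,0,0,0,0,0.0105,-0.0385,0,0,0,0,0,0.0105,-0.0385,0,0,0,0,0,0.0105,-0.0385,0]'

```text
clock: 6.72
eef_pos: [542.5, 186.1, 167.4]
eef_rot: [-1.587, 1.569, -2.938]
wrist_force: [0.2, 0.1, -1.2]
finger_gap: 13.8
```

Request:
apply_moves --plan '[-0.1,0,0,0,0.005,-0.019,0,-0.18,0,0,0,0,0,0,-0.18,0,0,0,0,0,0,-0.18,0,0,0,0,0,0,-0.18,0,0,0,0,0,0]'

```text
clock: 7.35
eef_pos: [543.3, 204.4, 167.2]
eef_rot: [-2.372, 1.569, -2.897]
wrist_force: [-0.3, 0.7, -1.5]
finger_gap: 13.6
```

Request:
apply_moves --plan '[-0.18,0,0,0,0,0,0,-0.18,0,0,0,0,0,0,-0.18,0,0,0,0,0,0,-0.18,0,0,0,0,0,0,-0.18,0,0,0,0,0,0]'

```text
clock: 7.98
eef_pos: [543.3, 204.4, 167.3]
eef_rot: [3.004, 1.569, -2.905]
wrist_force: [0.4, -0.3, -1.1]
finger_gap: 13.4
```

Request:
apply_moves --plan '[-0.18,0,0,0,0,0,0,-0.18,0,0,0,0,0,0,-0.18,0,0,0,0,0,0,-0.18,0,0,0,0,0,0,0,0,0,0,0,0,0]'

```text
clock: 8.6
eef_pos: [543.5, 204.3, 167.5]
eef_rot: [2.297, 1.569, -2.899]
wrist_force: [-0.8, -0.4, -0.5]
finger_gap: 13.6
```

Run:
```python
from h import *
show(545.5,203.1,125,153.3)
s=cams.camera('scene')['image'];t=cams.camera('top')['image']
crop(s,310,150,130,140,5,'over.png'); cv2.imwrite('pics/t2.png',t[:,:,::-1])
```

```text
t 8.6 p [543.54 204.27 167.53] psi 152.32 xdown [-1.6e-03 -4.0e-04 -1.0e+00] F [-0.77 -0.43 -0.54] M [0.063 0.034 0.031] gap 13.59 q6 -2.362
tool shift mm [42.53 -2.33 -0.08] cw rad -0.0171
```

View pics/over.png

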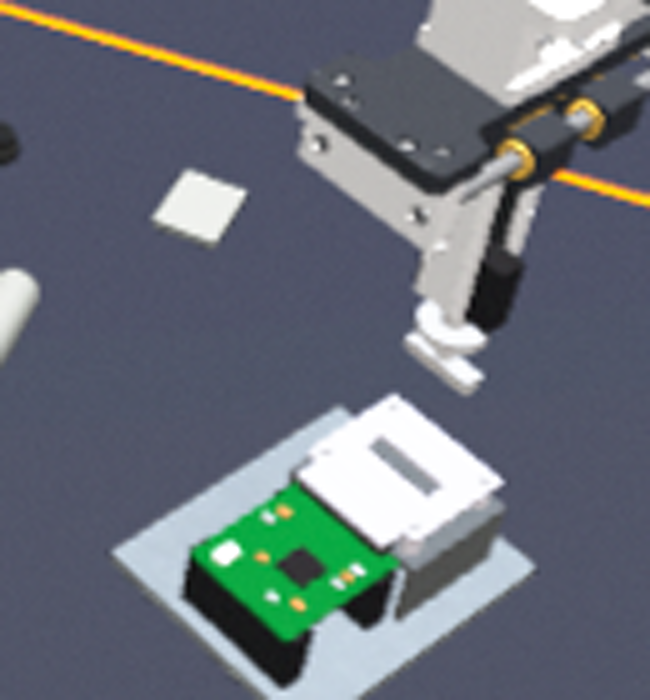

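View pics/t2.png

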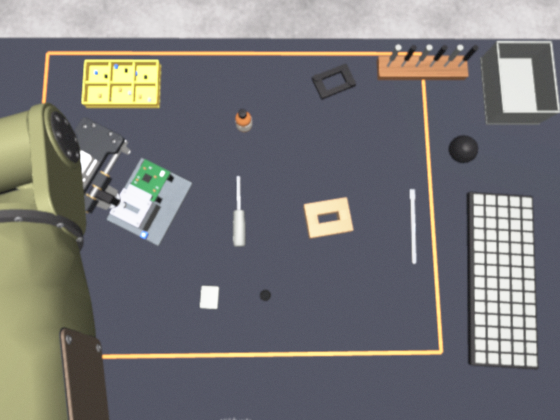

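```bash
cat >> h.py <<'E'
def keydraw(C,foot,psi,o,u0,v0,s,col=(0,0,255)):
    # psi = key x axis deg
    a=np.radians(psi);ex=np.array([np.cos(a),np.sin(a),0]);ey=np.array([-np.sin(a),np.cos(a),0]);ez=np.array([0,0,1.])
    P=lambda q:(proj(C,q)-[u0,v0]+.5)*s-.5
    for z in(0,9.5):
        pts=[P(foot+ex*i*4.5+ey*j*17+ez*z) for i,j in((1,1),(1,-1),(-1,-1),(-1,1))]
        cv2.polylines(o,[np.array(pts).round().astype(np.int32)],True,col,1)
    for z in(25.5,31.5):
        pts=[P(foot+ez*z+15*(ex*np.cos(t)+ey*np.sin(t))) for t in np.linspace(0,6.28,40)]
        cv2.polylines(o,[np.array(pts).round().astype(np.int32)],True,col,1)
    for z in(41.5,77.5):
        pts=[P(foot+ex*i*7+ey*j*20+ez*z) for i,j in((1,1),(1,-1),(-1,-1),(-1,1))]
        cv2.polylines(o,[np.array(pts).round().astype(np.int32)],True,col,1)
E
python3 - <<'E'
from h import *
show()
C=cams.camera('scene'); st=readout.read_state(); p=st['eef_pos']; M=rot(st['eef_rot'])
psi=np.degrees(np.arctan2(M[1,1],M[0,1]))
outs=[]
for off in(0,-4):
    foot=p+M[:,0]*43.1+M[:,2]*off
    u0,v0,s=385,195,8
    o=cv2.resize(C['image'][v0:v0+45,u0:u0+45,::-1],None,fx=s,fy=s,interpolation=cv2.INTER_CUBIC)
    keydraw(C,foot,psi,o,u0,v0,s,(0,0,255)); outs.append(o)
cv2.imwrite('pics/kd.png',np.hstack(outs))
E
```

```text
t 8.7 p [543.87 204.04 167.86] psi 152.12 xdown [-1.1e-03 -3.0e-04 -1.0e+00] F [-0.99  0.39  0.  ] M [ 0.068  0.095 -0.018] gap 13.71 q6 -2.359
```

View pics/kd.png

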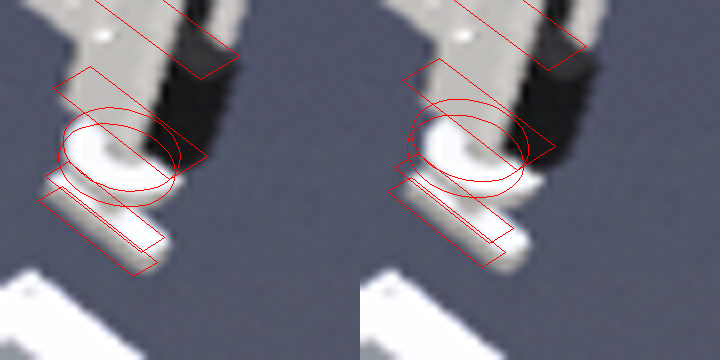

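Run:
```python
from h import *
C=cams.camera('scene'); st=readout.read_state(); p=st['eef_pos']; M=rot(st['eef_rot'])
psi=np.degrees(np.arctan2(M[1,1],M[0,1]))
outs=[]
for off,dz in((1,0),(2,1)):
    foot=p+M[:,0]*(43.1-dz)+M[:,2]*off
    u0,v0,s=387,206,16
    o=cv2.resize(C['image'][v0:v0+26,u0:u0+25,::-1],None,fx=s,fy=s,interpolation=cv2.INTER_CUBIC)
    keydraw(C,foot,psi,o,u0,v0,s,(0,0,255)); outs.append(o)
cv2.imwrite('pics/kd2.png',np.hstack(outs))
```

```text
(no output)
```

View pics/kd2.png

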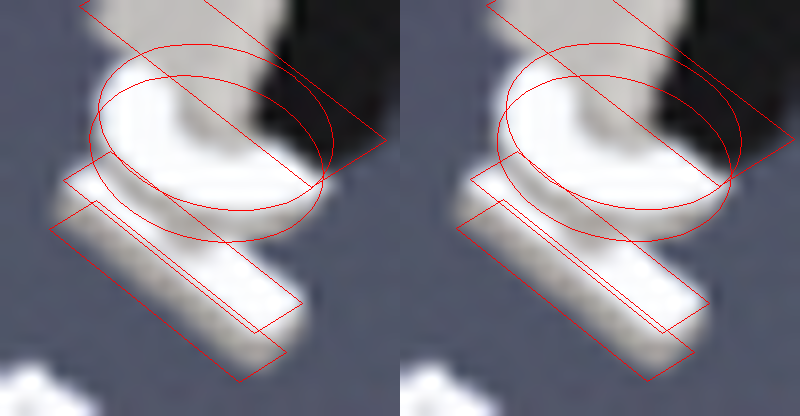

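Run:
```python
from h import *
import pickle
S=pickle.load(open('c0.pkl','rb'))['scene'];T=pickle.load(open('c0.pkl','rb'))['top']
px=lambda u0,v0,s,x,y:(u0+(x+.5)/s-.5, v0+(y+.5)/s-.5)
a=np.radians(-26.7);ex=np.array([np.cos(a),np.sin(a)]);ey=np.array([-np.sin(a),np.cos(a)])
n=np.array([541.5,195.3])
for z in(60,62,64):
    for nm,P in(('S',atz(S,*px(325,220,8,527,185.5),z)),('T',atz(T,*px(100,150,6,186,347),z))):
        d=P[:2]-n; print(z,nm,P.round(1),'x,y',(d@ex).round(1),(d@ey).round(1))
# draw slot model on the scene for checking
u0,v0,s=370,225,16
outs=[]
for cy,z in((8.5,60),(8.5,62),(8.5,64)):
    o=cv2.resize(S['image'][v0:v0+42,u0:u0+43,::-1],None,fx=s,fy=s,interpolation=cv2.INTER_CUBIC)
    for hx,hy in((6,19),(28,32)):
        pts=[(proj(S,[*(n+ex*i*hx+ey*(cy+j*hy)),z])-[u0,v0]+.5)*s-.5 for i,j in((1,1),(1,-1),(-1,-1),(-1,1))]
        cv2.polylines(o,[np.array(pts).round().astype(np.int32)],True,(0,0,255),1)
    outs.append(cv2.resize(o,None,fx=.57,fy=.57))
    o=cv2.resize(T['image'][178:178+60,105:105+55,::-1],None,fx=s,fy=s,interpolation=cv2.INTER_CUBIC)
    for hx,hy in((6,19),(28,32)):
        pts=[(proj(T,[*(n+ex*i*hx+ey*(cy+j*hy)),z])-[105,178]+.5)*s-.5 for i,j in((1,1),(1,-1),(-1,-1),(-1,1))]
        cv2.polylines(o,[np.array(pts).round().astype(np.int32)],True,(0,0,255),1)
    outs.append(cv2.resize(o,(392,383)))
for i in range(3): cv2.imwrite(f'pics/sl{i}.png',np.hstack([cv2.resize(x,(392,383)) for x in outs[2*i:2*i+2]]))
```

```text
60 S [543.5 202.9  60. ] x,y -1.6 7.6
60 T [545.6 204.1  60. ] x,y -0.2 9.7
62 S [545.3 203.   62. ] x,y -0.0 8.6
62 T [545.3 203.4  62. ] x,y -0.2 8.9
64 S [547.1 203.1  64. ] x,y 1.5 9.5
64 T [545.  202.7  64. ] x,y -0.2 8.2
```

View pics/sl0.png

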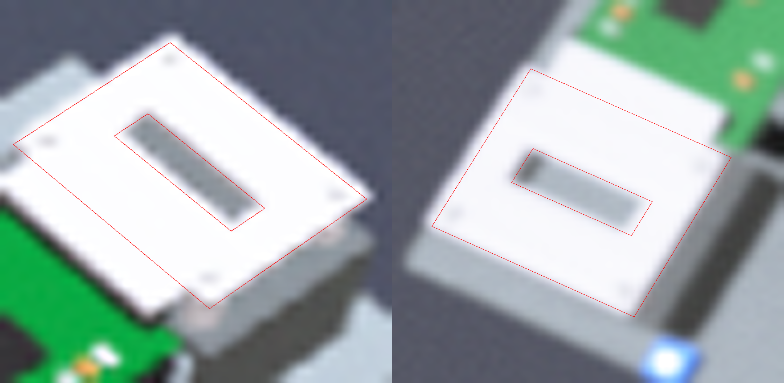

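View pics/sl2.png

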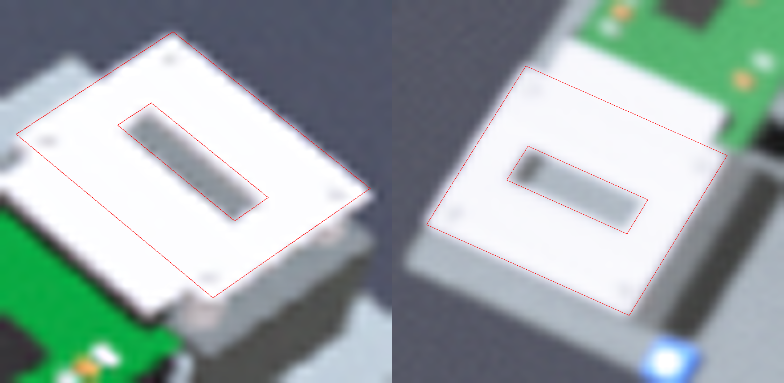

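```bash
python3 -c "
from h import *
show(544.7,201.9,113,153.3)"
```

```text
t 8.8 p [544.15 203.83 168.12] psi 152.18 xdown [-6.e-04 -2.e-04 -1.e+00] F [ 0.32  0.4  -1.06] M [0.039 0.057 0.058] gap 13.28 q6 -2.361
tool shift mm [55.12 -1.41 -1.43] cw rad -0.0195
```

Request:
apply_moves --plan '[-0.0195,0,0,0.02,-0.0014,-0.0014,0,0,0,0,0.02,0,0,0,0,0,0,0.013,0,0,0,0,0,0,0,0,0,0,0,0,0,0,0,0,0]'

```text
clock: 9.43
eef_pos: [545.4, 201.9, 116.2]
eef_rot: [-0.799, 1.57, 0.308]
wrist_force: [0.1, -0.1, 0.0]
finger_gap: 13.8
```

```bash
cat > look.py <<'E'
from h import *
import sys
name=sys.argv[1]; off=float(sys.argv[2]); dz=float(sys.argv[3])
show(544.7,201.9,113,153.3)
C=cams.camera('scene'); st=readout.read_state(); p=st['eef_pos']; M=rot(st['eef_rot'])
psi=np.degrees(np.arctan2(M[1,1],M[0,1]))
foot=p+M[:,0]*(43.1-dz)+M[:,2]*off
u0,v0,s=365,205,10
o0=cv2.resize(C['image'][v0:v0+60,u0:u0+40,::-1],None,fx=s,fy=s,interpolation=cv2.INTER_CUBIC)
o=o0.copy()
keydraw(C,foot,psi,o,u0,v0,s,(0,0,255))
n=np.array([545.4,203.2]);a=np.radians(-26.7);ex=np.array([np.cos(a),np.sin(a)]);ey=np.array([-np.sin(a),np.cos(a)])
for hx,hy in((6,19),(28,32)):
    pts=[(proj(C,[*(n+ex*i*hx+ey*(j*hy)),62])-[u0,v0]+.5)*s-.5 for i,j in((1,1),(1,-1),(-1,-1),(-1,1))]
    cv2.polylines(o,[np.array(pts).round().astype(np.int32)],True,(255,0,0),1)
cv2.imwrite('pics/'+name,np.hstack([o0,o]))
E
python3 look.py l1.png 1.5 0.5
```

```text
t 9.43 p [545.38 201.87 116.18] psi 153.44 xdown [ 9.e-04  3.e-04 -1.e+00] F [ 0.09 -0.07  0.04] M [ 0.084  0.08  -0.004] gap 13.77 q6 -2.387
tool shift mm [ 3.18  0.62 -0.28] cw rad 0.0024
```

View pics/l1.png

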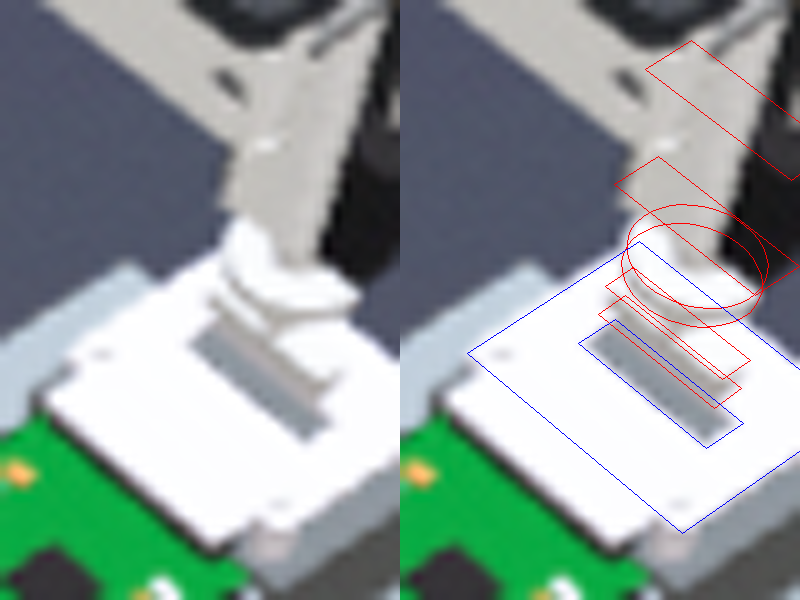

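Request:
apply_moves --plan '[0,0,0,0.005,0.0006,-0.0003,0,0,0,0,0.003,0,0,0,0,0,0,0,0,0,0,0,0,0,0,0,0,0]'

```text
clock: 9.98
eef_pos: [544.4, 201.8, 107.5]
eef_rot: [-0.449, 1.571, 0.659]
wrist_force: [-0.0, -0.5, -0.8]
finger_gap: 13.7
```

```bash
python3 look.py l2.png 1.5 0.5
```

```text
t 9.97 p [544.43 201.76 107.5 ] psi 153.47 xdown [ 1.e-04  0.e+00 -1.e+00] F [-0.01 -0.5  -0.82] M [ 0.039  0.07  -0.029] gap 13.66 q6 -2.387
tool shift mm [-5.5  -0.18  0.25] cw rad 0.0029
```

View pics/l2.png

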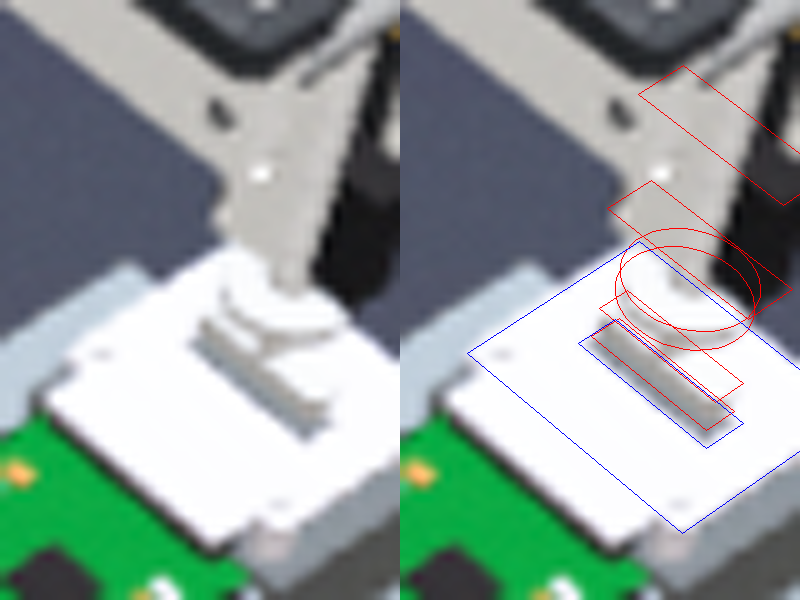

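Request:
apply_moves --plan '[0,0,0,0.0015,0.0,-0.0003,0,0,0,0,0.001,0,0,0,0,0,0,0.001,0,0,0,0,0,0,0,0,0,0]'

```text
clock: 10.52
eef_pos: [544.2, 201.5, 103.9]
eef_rot: [2.373, 1.571, -2.803]
wrist_force: [0.0, -0.5, -1.5]
finger_gap: 13.7
```

Request:
apply_moves --plan '[0,0,0,0.001,0.0,0,0,0,0,0,0.001,0,0,0,0,0,0,0,0,0,0]'

```text
clock: 10.9
eef_pos: [544.2, 201.5, 101.8]
eef_rot: [2.287, 1.571, -2.888]
wrist_force: [0.3, -0.5, -0.4]
finger_gap: 14.0
```

```bash
python3 look.py l3.png 1.5 0.5
```

```text
t 10.9 p [544.21 201.48 101.85] psi 153.47 xdown [-2.e-04 -0.e+00 -1.e+00] F [ 0.3  -0.48 -0.41] M [0.083 0.034 0.002] gap 13.97 q6 -2.387
tool shift mm [-11.15  -0.25   0.59] cw rad 0.0029
```

View pics/l3.png

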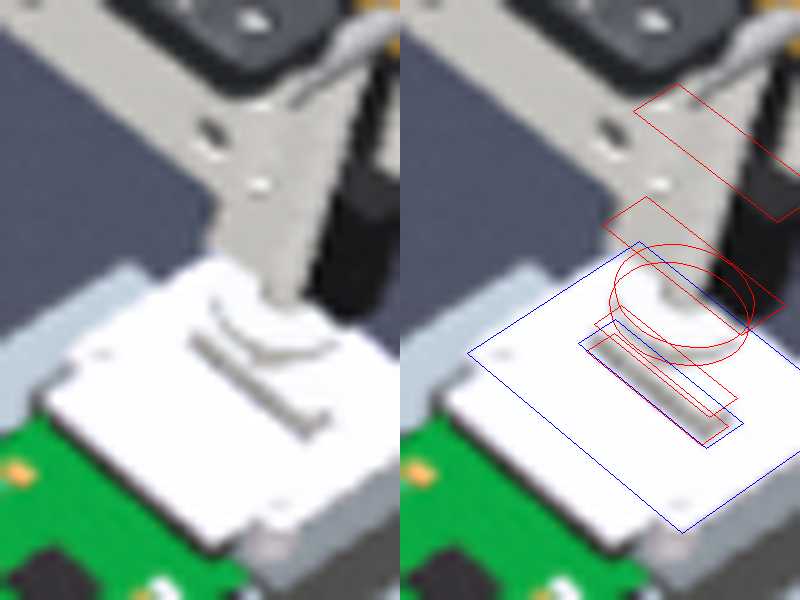

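Request:
apply_moves --plan '[0,0,0,0.0015,0.0,0,0,0,0,0,0.0015,0,0,0,0,0,0,0.0015,0,0,0,0,0,0,0,0,0,0]'

```text
clock: 11.45
eef_pos: [544.2, 201.5, 97.3]
eef_rot: [2.349, 1.57, -2.826]
wrist_force: [-0.7, 0.3, -1.5]
finger_gap: 13.8
```

Request:
apply_moves --plan '[0,0,0,0.0015,0.0,0,0,0,0,0,0.0015,0,0,0,0,0,0,0.0015,0,0,0,0,0,0,0,0,0,0]'

```text
clock: 11.95
eef_pos: [544.2, 201.4, 92.8]
eef_rot: [2.478, 1.571, -2.698]
wrist_force: [0.1, 0.9, -0.7]
finger_gap: 13.2
```

```bash
python3 look.py l4.png 1.5 0.5
```

```text
t 11.95 p [544.2  201.44  92.81] psi 153.47 xdown [-2.e-04 -1.e-04 -1.e+00] F [ 0.1   0.91 -0.66] M [ 0.033  0.005 -0.024] gap 13.24 q6 -2.387
tool shift mm [-20.19  -0.24   0.63] cw rad 0.0029
```

View pics/l4.png

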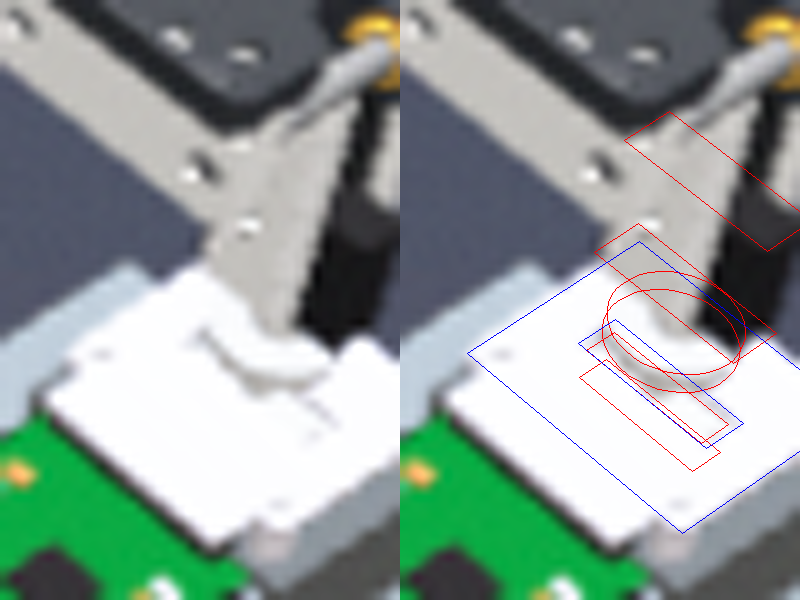

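Request:
apply_moves --plan '[0,0,0,0.001,0.0,0,0,0,0,0,0.001,0,0,0,0,0,0,0.001,0,0,0,0,0,0,0.001,0,0,0]'

```text
clock: 12.5
eef_pos: [544.3, 201.5, 88.9]
eef_rot: [-0.568, 1.571, 0.54]
wrist_force: [0.2, 0.8, -0.8]
finger_gap: 13.7
```

Request:
apply_moves --plan '[0,0,0,0.001,0.0,0,0,0,0,0,0.001,0,0,0,0,0,0,0.001,0,0,0,0,0,0,0.001,0,0,0]'

```text
clock: 13.0
eef_pos: [544.3, 201.5, 84.9]
eef_rot: [-1.663, 1.571, -0.555]
wrist_force: [0.3, -0.1, -1.0]
finger_gap: 14.0
```

Request:
apply_moves --plan '[0,0,0,0.001,0.0,0,0,0,0,0,0.001,0,0,0,0,0,0,0.001,0,0,0,0,0,0,0.001,0,0,0]'

```text
clock: 13.5
eef_pos: [544.3, 201.5, 80.9]
eef_rot: [2.866, 1.571, -2.309]
wrist_force: [0.7, 0.7, -0.9]
finger_gap: 13.8
```

```bash
python3 look.py l5.png 1.5 0.5
```

```text
t 13.5 p [544.25 201.48  80.87] psi 153.47 xdown [-0. -0. -1.] F [ 0.71  0.7  -0.89] M [0.056 0.046 0.011] gap 13.77 q6 -2.387
tool shift mm [-32.13  -0.21   0.57] cw rad 0.0029
```

View pics/l5.png

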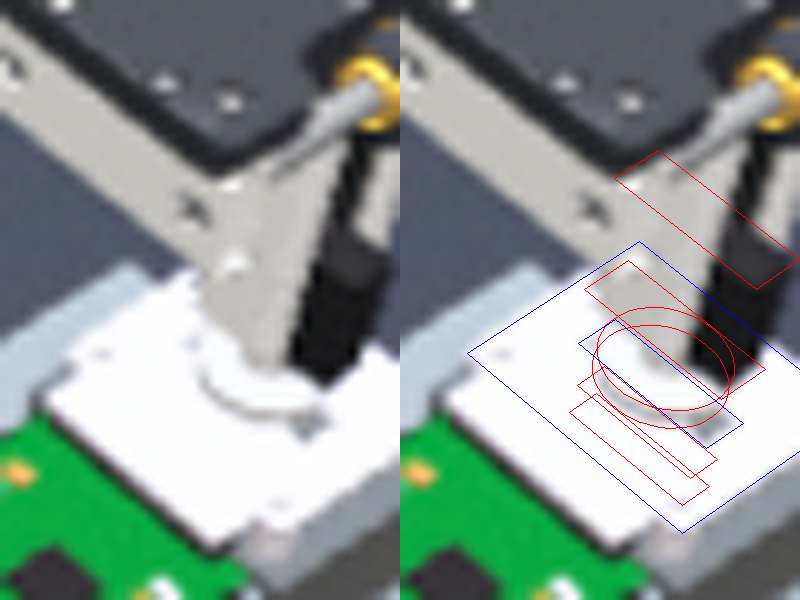

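Request:
apply_moves --plan '[0,0,0,0.0005,0.0,0,0,0,0,0,0.0005,0,0,0]'

```text
clock: 13.8
eef_pos: [544.3, 201.5, 80.0]
eef_rot: [-0.729, 1.571, 0.378]
wrist_force: [1.1, -0.4, -1.5]
finger_gap: 13.7
```

Request:
apply_moves --plan '[0,0,0,0.0005,0.0,0,0,0,0,0,0.0,0,0,0]'

```text
clock: 14.05
eef_pos: [544.3, 201.5, 79.5]
eef_rot: [-0.775, 1.571, 0.333]
wrist_force: [-0.1, 0.1, 0.3]
finger_gap: 13.4
```

Request:
apply_moves --plan '[0,0,0,0.0005,0.0,0,0,0,0,0,0.0,0,0,0]'

```text
clock: 14.3
eef_pos: [544.3, 201.5, 79.1]
eef_rot: [-0.814, 1.571, 0.294]
wrist_force: [-2.4, -1.0, 2.7]
finger_gap: 13.9
```

Request:
apply_moves --plan '[0,0,0,0.0005,0.0,0,0,0,0,0,0.0,0,0,0]'

```text
clock: 14.55
eef_pos: [544.3, 201.5, 78.5]
eef_rot: [-1.029, 1.571, 0.079]
wrist_force: [-1.4, -0.1, 4.1]
finger_gap: 13.8
```

Request:
apply_moves --plan '[0,0,0,0.0005,0.0,0,0,0,0,0,0.0,0,0,0]'

```text
clock: 14.8
eef_pos: [544.3, 201.5, 78.0]
eef_rot: [-0.775, 1.571, 0.333]
wrist_force: [-1.7, -0.8, 4.2]
finger_gap: 13.5
```

Request:
apply_moves --plan '[0,0,0,0.0005,0.0,0,0,0,0,0,0.0,0,0,0]'

```text
clock: 15.05
eef_pos: [544.3, 201.5, 77.5]
eef_rot: [-0.75, 1.571, 0.358]
wrist_force: [-1.3, -0.6, 4.2]
finger_gap: 13.8
```

Request:
apply_moves --plan '[0,0,0,0.0015,0.0,0,0,0,0,0,0.0015,0,0,0,0,0,0,0.0015,0,0,0,0,0,0,0.0,0,0,0]'

```text
clock: 15.55
eef_pos: [544.3, 201.5, 73.0]
eef_rot: [-0.962, 1.571, 0.146]
wrist_force: [-2.7, -1.1, 7.9]
finger_gap: 13.7
```

Request:
apply_moves --plan '[0,0,0,0.001,0.0,0,0,0,0,0,0.001,0,0,0,0,0,0,0.001,0,0,0,0,0,0,0.0,0,0,0]'

```text
clock: 16.05
eef_pos: [544.3, 201.5, 70.2]
eef_rot: [-0.879, 1.57, 0.229]
wrist_force: [-3.2, -0.9, 8.8]
finger_gap: 13.8
```

```bash
python3 look.py l6.png 1.5 0.5
```

```text
t 16.05 p [544.34 201.5   70.24] psi 153.47 xdown [ 3.e-04  1.e-04 -1.e+00] F [-3.23 -0.9   8.81] M [-0.082  0.712 -0.006] gap 13.77 q6 -2.387
tool shift mm [-42.76  -0.15   0.53] cw rad 0.0029
```

View pics/l6.png

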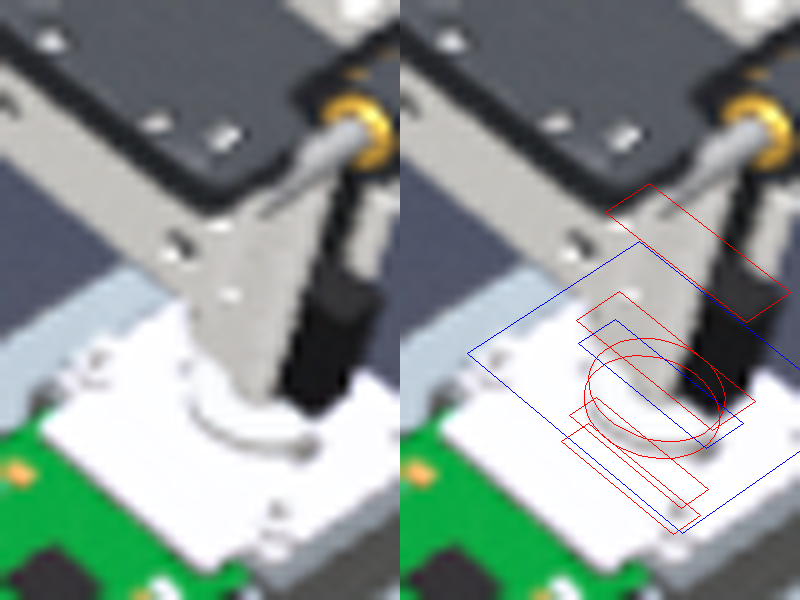

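Request:
apply_moves --plan '[0,0,0,0.0002,0.0006,-0.0005,0,0,0,0,0,0,0,0]'

```text
clock: 16.35
eef_pos: [544.3, 201.5, 70.5]
eef_rot: [-0.85, 1.568, 0.258]
wrist_force: [-0.3, 0.1, 9.4]
finger_gap: 13.8
```

```bash
python3 -c "
from h import *
show(544.3,201.5,70,153.3)"
```

```text
t 16.35 p [544.26 201.48  70.45] psi 153.47 xdown [ 2.2e-03  6.0e-04 -1.0e+00] F [-0.26  0.13  9.38] M [ 0.082 -0.057  0.027] gap 13.76 q6 -2.387
tool shift mm [ 0.45 -0.02  0.03] cw rad 0.0029
```

Request:
apply_moves --plan '[0,0,0,0.0004,0,0,0,0.08,0,0,0,0.0001,0,0,0.08,0,0,0,0.0001,0,0]'

```text
clock: 16.73
eef_pos: [544.0, 201.6, 70.0]
eef_rot: [-0.664, 1.569, 0.281]
wrist_force: [-0.5, 0.1, 8.3]
finger_gap: 13.5
```

```bash
python3 -c "
from h import *
show(544.3,201.5,70,153.3)"
```

```text
t 16.73 p [544.02 201.61  70.03] psi 144.15 xdown [ 2.e-03  6.e-04 -1.e+00] F [-0.52  0.14  8.35] M [0.108 0.038 0.041] gap 13.48 q6 -2.224
tool shift mm [ 0.03 -0.29  0.08] cw rad -0.1596
```

Request:
apply_moves --plan '[0.08,0,0,0,0.0001,0,0,0.08,0,0,0,0.0001,0,0,0.08,0,0,0,0.0001,0,0]'

```text
clock: 17.1
eef_pos: [543.8, 201.8, 70.1]
eef_rot: [-0.434, 1.569, 0.271]
wrist_force: [0.1, 0.9, 8.6]
finger_gap: 14.2
```

```bash
python3 -c "
from h import *
show(544.3,201.5,70,153.3)"
```

```text
t 17.1 p [543.82 201.8   70.07] psi 130.4 xdown [ 2.1e-03  6.0e-04 -1.0e+00] F [0.1  0.88 8.64] M [0.094 0.062 0.073] gap 14.2 q6 -1.984
tool shift mm [ 0.07 -0.54  0.17] cw rad -0.3996
```

Request:
apply_moves --plan '[0.09,0,0,0,0.00012,0,0,0.09,0,0,0,0.00012,0,0,0.09,0,0,0,0.00012,0,0,0.09,0,0,0,0.00012,0,0]'

```text
clock: 17.6
eef_pos: [543.5, 202.2, 70.0]
eef_rot: [-0.067, 1.569, 0.278]
wrist_force: [-0.6, -0.9, 8.2]
finger_gap: 13.6
```

```bash
python3 look.py l7.png 1.5 0.5
```

```text
t 17.6 p [543.55 202.19  70.05] psi 109.75 xdown [ 2.e-03  6.e-04 -1.e+00] F [-0.59 -0.93  8.21] M [ 0.072 -0.025  0.088] gap 13.59 q6 -1.623
tool shift mm [-42.95  -0.67   1.08] cw rad -0.76
```

View pics/l7.png

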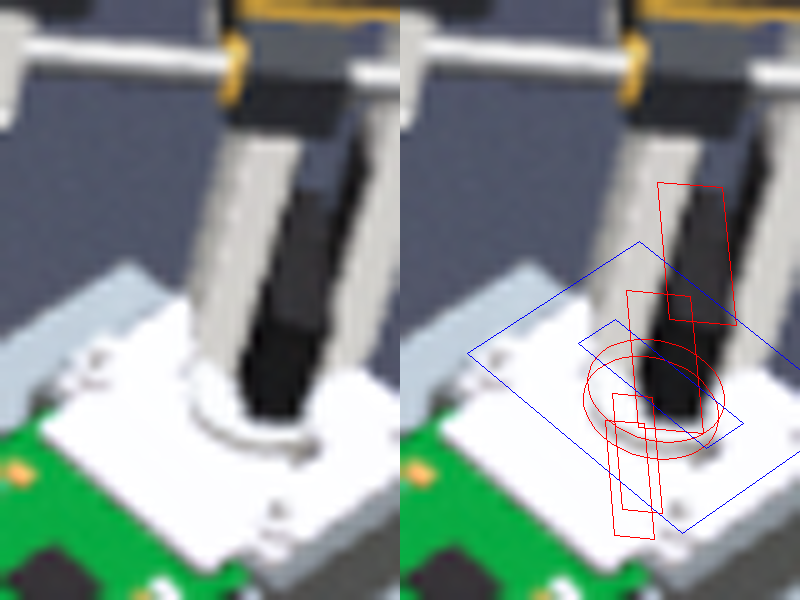

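Request:
apply_moves --plan '[0.09,0,0,0,0.00012,0,0,0.09,0,0,0,0.00012,0,0,0.09,0,0,0,0.00012,0,0,0.09,0,0,0,0.00012,0,0]'

```text
clock: 18.15
eef_pos: [543.4, 202.7, 70.1]
eef_rot: [0.276, 1.569, 0.261]
wrist_force: [1.4, -0.4, 8.4]
finger_gap: 13.6
```

Request:
apply_moves --plan '[0.09,0,0,0,0.00012,0,0,0.09,0,0,0,0.00012,0,0,0.09,0,0,0,0.00012,0,0]'

```text
clock: 18.52
eef_pos: [543.5, 203.0, 70.0]
eef_rot: [0.53, 1.569, 0.245]
wrist_force: [0.2, -0.2, 8.2]
finger_gap: 13.9
```

```bash
python3 -c "
from h import *
show(544.3,201.5,70,63.3)"
```

```text
t 18.52 p [543.49 202.99  70.05] psi 73.66 xdown [ 2.1e-03  5.0e-04 -1.0e+00] F [ 0.18 -0.23  8.17] M [-0.011  0.018  0.053] gap 13.94 q6 -0.991
tool shift mm [ 0.05 -1.21  1.19] cw rad 0.1808
```

Request:
apply_moves --plan '[0.05,0,0,0,6e-05,0,0,0.05,0,0,0,6e-05,0,0,0.05,0,0,0,6e-05,0,0]'

```text
clock: 18.9
eef_pos: [543.5, 203.2, 70.0]
eef_rot: [0.699, 1.569, 0.265]
wrist_force: [0.3, 0.3, 8.9]
finger_gap: 13.5
```

```bash
python3 -c "
from h import *
show(544.3,201.5,70,63.3)"
```

```text
t 18.9 p [543.51 203.16  70.02] psi 65.14 xdown [ 1.9e-03  5.0e-04 -1.0e+00] F [0.33 0.35 8.9 ] M [-0.031  0.081  0.062] gap 13.54 q6 -0.842
tool shift mm [ 0.02 -1.18  1.42] cw rad 0.0321
```

Request:
apply_moves --plan '[0.03,0,0,0,0,0,0,0.03,0,0,0,0,0,0]'

```text
clock: 19.15
eef_pos: [543.6, 203.2, 70.1]
eef_rot: [0.793, 1.569, 0.3]
wrist_force: [0.6, -0.3, 8.7]
finger_gap: 13.8
```

```bash
python3 -c "
from h import *
show(544.3,201.5,70,63.3)"
```

```text
t 19.15 p [543.56 203.21  70.05] psi 61.74 xdown [ 2.1e-03  6.0e-04 -1.0e+00] F [ 0.63 -0.26  8.71] M [0.017 0.039 0.02 ] gap 13.76 q6 -0.783
tool shift mm [ 0.05 -1.15  1.47] cw rad -0.0272
```

Request:
apply_moves --plan '[0.03,0,0,0,0,0,0,0.02,0,0,0,0,0,0]'

```text
clock: 19.4
eef_pos: [543.5, 203.2, 70.0]
eef_rot: [0.83, 1.569, 0.287]
wrist_force: [-0.1, 0.3, 9.0]
finger_gap: 13.9
```

```bash
python3 -c "
from h import *
show(544.3,201.5,70,63.3)"
```

```text
t 19.4 p [543.54 203.19  70.03] psi 58.88 xdown [ 2.e-03  6.e-04 -1.e+00] F [-0.08  0.33  9.01] M [ 0.008 -0.007  0.032] gap 13.86 q6 -0.733
tool shift mm [ 0.03 -1.05  1.52] cw rad -0.0771
```

Request:
apply_moves --plan '[0.02,0,0,0,0,0,0,0.02,0,0,0,0,0,0]'

```text
clock: 19.65
eef_pos: [543.6, 203.2, 70.1]
eef_rot: [0.87, 1.568, 0.287]
wrist_force: [0.4, 0.3, 7.4]
finger_gap: 13.2
```

```bash
python3 -c "
from h import *
show(544.3,201.5,70,63.3)"
```

```text
t 19.65 p [543.6  203.23  70.06] psi 56.61 xdown [ 2.2e-03  7.0e-04 -1.0e+00] F [0.39 0.28 7.39] M [ 0.077 -0.126  0.263] gap 13.22 q6 -0.693
tool shift mm [ 0.06 -1.06  1.54] cw rad -0.1167
```

Request:
apply_moves --plan '[0.02,0,0,0,0,0,0,0.02,0,0,0,0,0,0]'

```text
clock: 19.9
eef_pos: [543.6, 203.3, 70.1]
eef_rot: [0.836, 1.568, 0.214]
wrist_force: [0.3, 0.3, 7.8]
finger_gap: 14.0
```

```bash
python3 look.py l8.png 1.5 0.5
```

```text
t 19.9 p [543.61 203.28  70.08] psi 54.36 xdown [ 2.4e-03  5.0e-04 -1.0e+00] F [0.29 0.31 7.83] M [ 0.083 -0.137  0.656] gap 13.96 q6 -0.654
tool shift mm [-42.92  -0.41   1.76] cw rad -1.7268
```

View pics/l8.png

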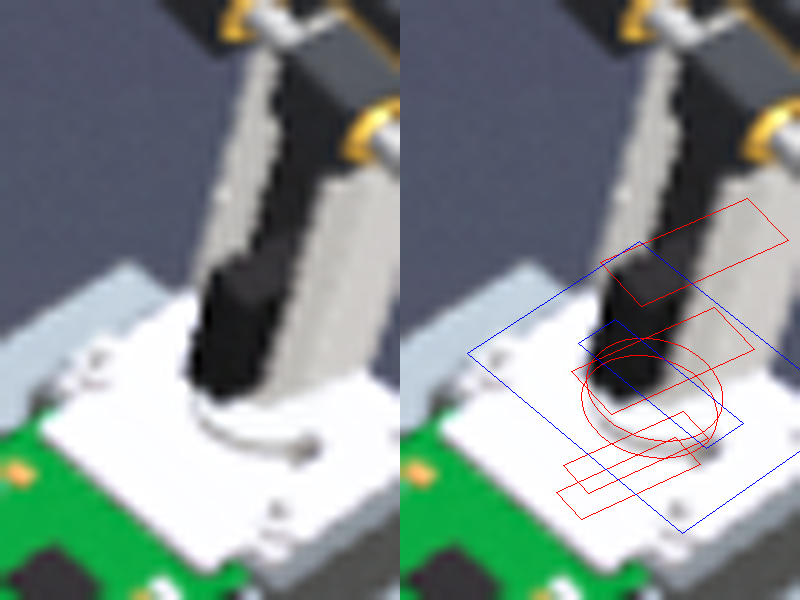

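The stop is felt at about 96°: Mz rose to 0.66 N·m. I'll relax the twist slightly and ease up.

Request:
apply_moves --plan '[-0.03,0,0,0,0,0,0,0,0,0,-0.001,0,0,0,0,0,0,-0.001,0,0,0,0,0,0,-0.001,0,0,0,0,0,0,0,0,0,0]'

```text
clock: 20.58
eef_pos: [543.5, 203.2, 72.3]
eef_rot: [0.885, 1.569, 0.293]
wrist_force: [5.2, 2.9, -0.5]
finger_gap: 14.0
```

```bash
python3 -c "
from h import *
show(544.3,201.5,70,63.3)"
```

```text
t 20.57 p [543.54 203.23  72.3 ] psi 56.05 xdown [ 1.9e-03  6.0e-04 -1.0e+00] F [ 5.17  2.95 -0.52] M [ 0.471 -1.132  0.31 ] gap 13.97 q6 -0.684
tool shift mm [ 2.3  -1.01  1.6 ] cw rad -0.1265
```

Request:
apply_moves --plan '[0,0,0,-0.001,0,0,0,0,0,0,-0.001,0,0,0,0,0,0,0,0,0,0]'

```text
clock: 20.95
eef_pos: [543.5, 203.2, 74.2]
eef_rot: [0.933, 1.569, 0.34]
wrist_force: [5.3, 3.1, -1.9]
finger_gap: 13.7
```

```bash
python3 -c "
from h import *
show(544.3,201.5,70,63.3)"
```

```text
t 20.95 p [543.48 203.25  74.17] psi 56.05 xdown [ 1.7e-03  6.0e-04 -1.0e+00] F [ 5.35  3.1  -1.88] M [ 0.576 -1.165  0.305] gap 13.74 q6 -0.684
tool shift mm [ 4.17 -1.    1.65] cw rad -0.1265
```

```bash
python3 look.py l9.png 1.5 0.5
```

```text
t 20.95 p [543.48 203.25  74.17] psi 56.05 xdown [ 1.7e-03  6.0e-04 -1.0e+00] F [ 5.35  3.1  -1.88] M [ 0.576 -1.165  0.305] gap 13.74 q6 -0.684
tool shift mm [-38.83  -0.38   1.81] cw rad -1.6973
```

View pics/l9.png

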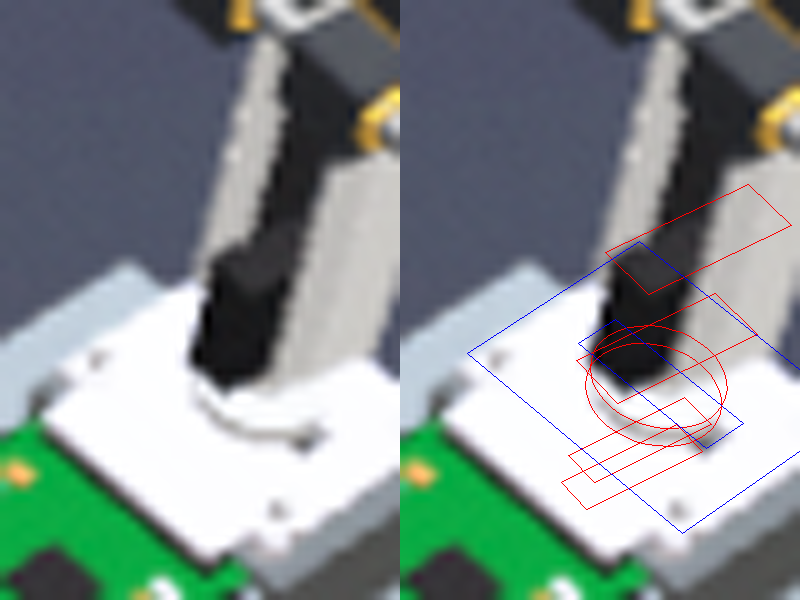

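Request:
apply_moves --plan '[-0.02,0,0,0,0.0006,0,0,0,0,0,0,0,0,0]'

```text
clock: 21.25
eef_pos: [543.4, 203.4, 74.5]
eef_rot: [0.444, 1.57, -0.128]
wrist_force: [3.0, -0.5, 2.8]
finger_gap: 13.8
```

```bash
python3 -c "
from h import *
show(544.3,201.5,70,63.3)"
```

```text
t 21.25 p [543.43 203.39  74.47] psi 57.21 xdown [ 6.e-04 -1.e-04 -1.e+00] F [ 3.04 -0.53  2.75] M [-0.203 -0.595  0.035] gap 13.76 q6 -0.703
tool shift mm [ 4.48 -1.12  1.75] cw rad -0.1062
```

Request:
apply_moves --plan '[0,0,0,0,0.0002,0.0004,0,0,0,0,-0.0005,0,0,0,0,0,0,0,0,0,0]'

```text
clock: 21.62
eef_pos: [543.5, 203.4, 74.8]
eef_rot: [-2.213, 1.57, -2.785]
wrist_force: [-0.6, -1.1, 4.6]
finger_gap: 13.9
```

```bash
python3 -c "
from h import *
show(544.3,201.5,70,63.3)"
```

```text
t 21.62 p [543.5  203.38  74.84] psi 57.2 xdown [-3.e-04 -1.e-04 -1.e+00] F [-0.58 -1.1   4.56] M [-0.214 -0.089  0.076] gap 13.94 q6 -0.703
tool shift mm [ 4.84 -1.15  1.69] cw rad -0.1064
```

Request:
apply_moves --plan '[0,0,0,-0.0005,0,0,0,0,0,0,-0.0005,0,0,0,0,0,0,0,0,0,0]'

```text
clock: 22.0
eef_pos: [543.5, 203.4, 75.8]
eef_rot: [-2.127, 1.57, -2.699]
wrist_force: [0.1, -2.0, 4.1]
finger_gap: 13.8
```

Request:
apply_moves --plan '[0,0,0,-0.0005,0,0,0,0,0,0,0,0,0,0]'

```text
clock: 22.25
eef_pos: [543.5, 203.4, 76.3]
eef_rot: [-2.071, 1.571, -2.643]
wrist_force: [-0.5, -0.6, 3.0]
finger_gap: 13.5
```

```bash
python3 look.py l10.png 1.5 0.5
```

```text
t 22.25 p [543.54 203.4   76.33] psi 57.21 xdown [-2.e-04 -1.e-04 -1.e+00] F [-0.47 -0.65  2.98] M [-0.249  0.098  0.094] gap 13.52 q6 -0.703
tool shift mm [-36.67  -0.64   1.78] cw rad -1.6771
```

View pics/l10.png

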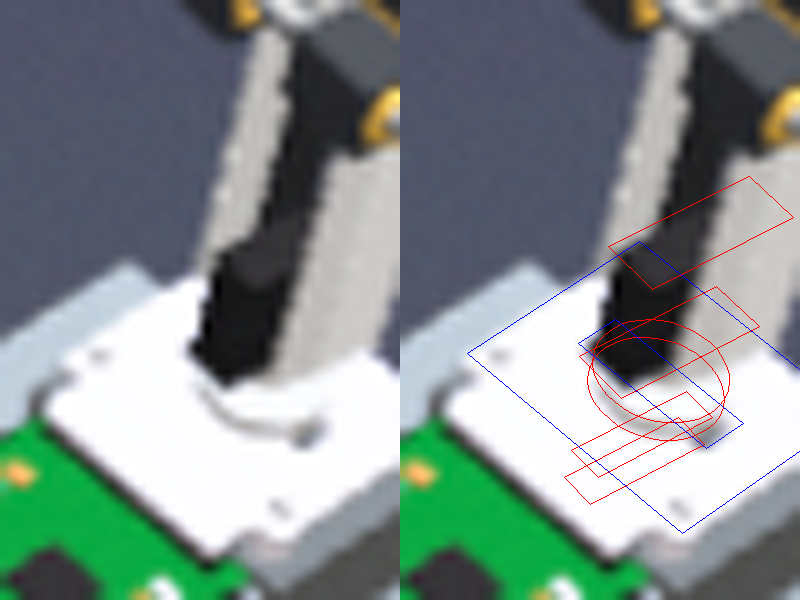

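Request:
apply_moves --plan '[0,0,0,-0.0003,0,0,0,0,0,0,0,0,0,0]'

```text
clock: 22.55
eef_pos: [543.5, 203.4, 76.5]
eef_rot: [-2.294, 1.571, -2.866]
wrist_force: [-0.1, -1.5, 1.7]
finger_gap: 13.6
```

Request:
apply_moves --plan '[0,0,0,-0.0003,0,0,0,0,0,0,0,0,0,0]'

```text
clock: 22.8
eef_pos: [543.5, 203.4, 76.6]
eef_rot: [-2.332, 1.57, -2.904]
wrist_force: [1.6, -0.1, -3.9]
finger_gap: 13.7
```

```bash
python3 -c "
from h import *
show(544.3,201.5,70,63.3)"
```

```text
t 22.8 p [543.47 203.42  76.56] psi 57.21 xdown [-5.e-04 -1.e-04 -1.e+00] F [ 1.6  -0.09 -3.88] M [-0.106 -0.412  0.03 ] gap 13.7 q6 -0.703
tool shift mm [ 6.56 -1.16  1.73] cw rad -0.1063
```

The lock holds: lifting further gives a downward pull at a plate depth of about 3 mm. I'll take off the tension and release.

Request:
apply_moves --plan '[0,0,0,0.0003,0,0,0,0,0,0,0,0,0,0]' --force 10

```text
clock: 23.05
eef_pos: [543.5, 203.4, 76.6]
eef_rot: [-2.377, 1.57, -2.95]
wrist_force: [-0.2, -0.1, -0.6]
finger_gap: 13.7
```

Request:
apply_moves --plan '[0,0,0,0,0,0,20,0,0,0,0,0,0,35,0,0,0,0,0,0,50,0,0,0,0,0,0,50]'

```text
clock: 23.55
eef_pos: [543.6, 203.5, 76.7]
eef_rot: [1.789, 1.571, 1.217]
wrist_force: [0.4, 0.6, 0.7]
finger_gap: 44.8
```

```bash
python3 look.py l11.png 1.5 0.5
```

```text
t 23.55 p [543.61 203.48  76.67] psi 57.21 xdown [ 0.e+00  1.e-04 -1.e+00] F [0.45 0.58 0.73] M [-0.048  0.024 -0.004] gap 44.82 q6 -0.703
tool shift mm [-36.33  -0.74   1.77] cw rad -1.6771
```

View pics/l11.png

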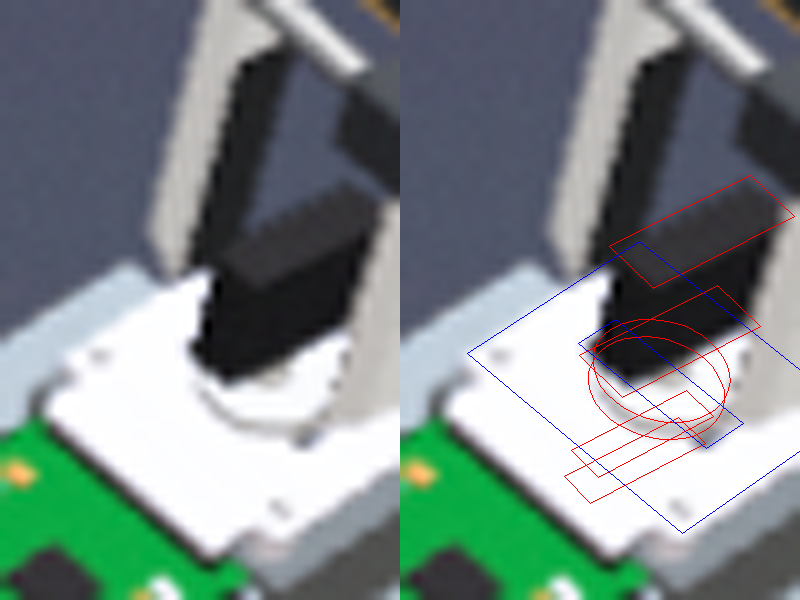

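The key stays put with the fingers open. I'll retract.

Request:
apply_moves --plan '[0,0,0,-0.01,0,0,55,0,0,0,-0.03,0,0,55,0,0,0,-0.05,0,0,55,0,0,0,-0.05,0,0,55,0,0,0,0,0,0,55]'

```text
clock: 24.22
eef_pos: [544.9, 203.8, 221.4]
eef_rot: [0.869, 1.563, 0.297]
wrist_force: [0.7, -0.1, -1.1]
finger_gap: 51.7
```

```bash
python3 look.py l12.png 1.5 0.5
python3 - <<'E'
from h import *
t=cams.camera('top')['image'];s=cams.camera('scene')['image']
cv2.imwrite('pics/fin_s.png',s[:,:,::-1]);cv2.imwrite('pics/fin_t.png',t[:,:,::-1])
E
```

```text
t 24.23 p [544.87 203.84 221.42] psi 57.21 xdown [ 0.0072  0.0022 -1.    ] F [ 0.69 -0.08 -1.07] M [-0.049 -0.006 -0.015] gap 51.74 q6 -0.703
tool shift mm [108.41  -2.35   0.38] cw rad -1.677
```

View pics/l12.png

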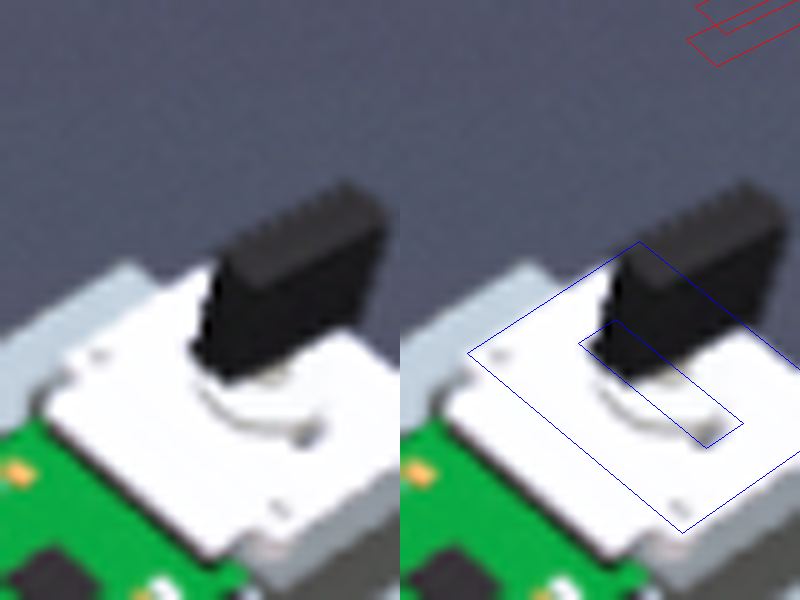

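View pics/fin_s.png

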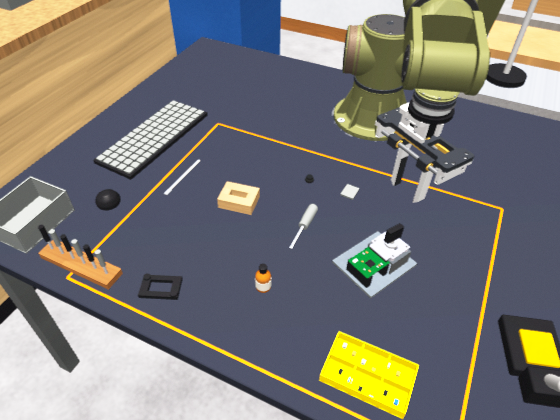

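View pics/fin_t.png

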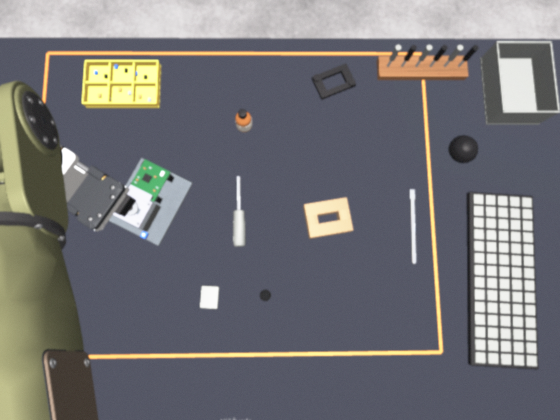

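The key stands upright across the slot at (390,235) in the scene view. The plate is held down, the fingers are clear, and everything else, including the blue trimmer at about (144,235) in the top view, is where it was. I'll hand the job in.

```bash
python3 -c "
from cell import ticket,readout
print(ticket.sign_off()); print(readout.read_state()['clock'])"
```

```text
the job is handed in; nothing more can be done
None
the job is handed in; nothing more can be done
```

The key is locked across the slot and holds the plate down, and the job was handed in at about 24.3 s of the 72 s allowed. I lifted the key from the holder and found the slot by eye, about 8.5 mm along +y and 2 mm higher than nominal. The T-head went through both slots with no noticeable force. I pressed the plate down about 9 mm and turned the key clockwise until it met the stop at about 96°, where the torque reached 0.66 N·m.

**Lock:** while easing off, the key rubbed sideways with about 6 N, so I backed off the twist and shifted slightly until that cleared. It then seated at a plate depth of about 3 mm, and a small further lift was held by the bridge (a downward pull of about 4 N).

**Forces:** the highest vertical force reported was 9.4 N, well under the 40 N limit.

**Last checks:** after letting go and retracting, the pictures show the key upright across the slot, the plate still held down and the gripper clear. The bystanders look unmoved. No last check failed, but the bar is hidden under the plate, so the lock was confirmed by feel and plate height only.

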